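# Pass the inspected case through the one-way gate

### The arm

A 6-joint arm with a two-finger parallel gripper is mounted at the origin on the work surface. World frame = base frame: x ahead of the robot, y to its left, z up, the work surface at z = 0. Lengths are in m, angles in rad, forces in N, time in s.
With the tool pointing down it reaches from about 0.35 to 0.875 m from the base axis. Payload 15.5 kg.
Tool frame: the origin (TCP) lies between the finger pads; the fingertips stand 11 mm ahead of it and the grasp point (between the pads) lies 8 mm behind it; x points along the fingers, z is the direction in which the jaws open and shut, and the axes are right-handed (so a half turn about x gives the same grasp; the last joint's range is limited). The gripper opens to 85 mm and grips with 20 to 120 N. Pads are 22 mm wide; open, the fingers measure 114 mm over their backs; the gripper's body (76 mm by 85 mm) begins 54 mm behind the grasp point. The pads swing forward as they close: fully open they stand 13 mm farther back than shut.
Start: joints at [-1.349, 0.494, 1.345, -0, 1.302, -0.096], TCP at [0.195, -0.594, 0.204] pointing down, gripper open.
Joint ranges: [-2.91, 2.91], [-0.82, 2.16], [0.22, 2.67], [-1.22, 4.37], [0.12, 2.79], [-3.08, 3.08]. Speed limits (rad/s): [1.89, 1.89, 2.57, 3.01, 3.01, 3.01].

### API

Orientations are given as a unit quaternion [w, x, y, z].
In Python, from bench import read_state, grab_frame, manip gives the robot as it stands.
- The arm moves only by the tool jog_arm, never from a script. Its argument "rows" is a list that holds one entry, the list of rows, each a list of 5 numbers: the shift along the tool's x, y, z in m, then the turn about the tool's x in degrees, then the finger opening in m, from 0 to 0.0854. In form: [[[tx, ty, tz, yaw, claw], ...]]. A call has 1 to 12 rows; each row shifts and turns the commanded pose from where the row before left it, along the tool's axes as they then stand; what a row does not reach is not made up. A row lasts 1/10 s, in which the tool goes at most 50 mm and 8.59 degrees, less where a joint would pass 70% of its speed; a pose out of reach is approached as far as the arm can. A call with a gripper value outside its range is refused whole. The fingers move at their own pace and stop on an object; the grip force is fixed at half the most. Time passes only in rows, so rows that do not move let the fingers close. It gives the time, the measured TCP pose, the force and the opening at its end, in the units of the state.
- read_state(): the state, without advancing time (a new reading comes with each control period).
- grab_frame(name): name is "scene" or "top" or "wrist"; returns a dict with "image" (384x512x3 uint8, blue, green, red), "fx", "fy", "cx", "cy" (pixels), "position" and "attitude" of the camera in the world; the wrist camera has in their place "tool_from_camera" (4x4, takes a point from camera to tool coordinates, whose origin is the TCP and whose axes are the tool frame's). Camera axes: x right, y down, z forward; pixel columns grow to the right and rows downward; lengths in m; the calibration is good to about 2 mm. A picture is of the moment at which its call begins: read the wrist's pose just before it. There is no depth.
- manip.sign_off(): hands the job in, once; it reports no verdict.
The state is a dict: "time_s": time; "joint_positions": joint angles; "dq": joint speeds; "joint_efforts": joint torques, N m; "tool_pos": TCP position; "tcp_rot": TCP orientation; "force": force on the tool from outside, world axes, zero at the start; "ft_torque": the same for the moment, N m; "grip_width": finger opening in m.
Only numpy, scipy, OpenCV 4.12 (cv2) and the standard library are available. Lean on these libraries where they do the work, as an engineer would, in place of code of your own. Each camera call takes 0.05 s, during which the arm holds its last target.

### The job

The parts in the blue case have been inspected. Take the blue case from the mat to the hatch's green swing gate and push it along the bench through the gate, not over the walls, far enough into the walled bay that the gate swings fully shut behind it, and leave it standing upright in there. The orange case is not yet inspected: leave it where it is.

Things in the scene. Friction and masses are not known exactly. Their poses are not given: they have to be found in the camera images.
- blue_case: the case to pass: closed blue snap-lid component case, a block 60 mm long (its x), 40 mm wide (its y), 40 mm high, about 0.12 kg, standing on the bench right of the hatch, at either of two places; white seam and window on the lid. Origin at the centre of its underside, z up. Grip it across the width. A screwdriver and a clear jar lie loose elsewhere.
- orange_case: identical case in orange, standing upright about 120 to 235 mm from the blue one; to be left alone. Same size, origin and axes.
- hatch: fixed one-way hatch: swing gate, then an open-topped bay floored by the bench. Origin on the bench under the middle of the mouth; z up; x = push direction into the bay (roughly robot's left). Mouth: posts 52 mm high at x -12 to -4 mm, inner faces y +34 and -34 mm, no bar above; clear bench before it. Bay inside: x 0 to 190 mm, y -42 to +52 mm, walls 30 mm high, 6 mm thick.
- gate (a joint): green leaf 78 mm long, 4 mm thick, 4 to 46 mm above the bench, on a vertical hinge at hatch x 0, y +46 mm. 0 rad = shut across the mouth; grows, to 1.5, as it swings into the bay; never opens outwards. A light spring (1 to 2 N on a pushed case) swings it shut in about 0.5 s once unblocked. It sweeps 78 mm into the bay: a case with its rear end 85 mm past the mouth is clear.

How it is judged:
By the outcome, as a careful person would: the job done as asked, in the order asked, and still so for the second after the job is handed in, with the robot touching nothing.
It also fails if it takes over 51 s, if anything falls off the work surface, if the arm or the gripper's body presses on something with over 40 N, if the wrist force passes 120 N, or if a joint passes its speed limit or range.

## Working session

There is one attempt and no reset: what is moved stays moved. The work goes in short steps, Python scripts to look and compute and a tool call to move; the robot and the scene stay as the last step left them, time stands still between calls to the robot, and variables do not carry over. Pictures are saved under pics/ and viewed, and the job is handed in when it is done.

Besides the shell and the picture viewer there is one more tool, called after "Call:" as name([rows], argument=value, ...), one row to a line, values as JSON. jog_arm: Moves the arm, as the interface text tells. Its arguments: {"type":"object","properties":{"rows":{"type":"array","items":{"type":"array","items":{"type":"array","items":{"type":"number"}}}}},"required":["rows"]}

```bash
mkdir -p pics; ls
python3 - <<'E'
from bench import read_state, grab_frame
import cv2
s=read_state();print(s)
for n in("scene","top","wrist"):
    f=grab_frame(n);cv2.imwrite(f"pics/{n}0.png",f["image"])
    print({k:v for k,v in f.items() if k!="image"})
E
```

```text
pics
{'time_s': 0.0, 'joint_positions': array([-1.34855899e+00,  4.94184714e-01,  1.34610691e+00, -2.43105118e-05,
        1.30248498e+00, -9.55322381e-02]), 'dq': array([ 1.41426683e-05,  1.41518856e-03,  4.31164921e-04, -1.68153220e-03,
       -3.19221940e-04, -9.53900651e-04]), 'joint_efforts': array([ 1.25265698e-03, -8.82146072e+01, -3.83857155e+01, -3.07849882e-05,
        1.00579782e-02,  2.33907434e-05]), 'tool_pos': array([ 0.19517312, -0.59334973,  0.20310752]), 'tcp_rot': array([ 0.57249237,  0.41486212,  0.57313159, -0.41432124]), 'force': array([ 0.59598764, -0.08219918, -0.77315288]), 'ft_torque': array([0.00017122, 0.01465873, 0.00373894]), 'grip_width': 0.08563061499958902}
{'fx': 461.4076456768845, 'fy': 461.4076456768845, 'cx': 251.9655037706096, 'cy': 192.97307686059568, 'position': array([ 0.85192794, -0.39377887,  0.6667103 ]), 'attitude': array([-0.2780536 ,  0.87541746,  0.3753891 , -0.12415109])}
{'fx': 380.91611759633327, 'fy': 380.91611759633327, 'cx': 257.8346558033259, 'cy': 195.0663889376482, 'position': array([ 0.42120436, -0.11415119,  0.6637551 ]), 'attitude': array([-0.07682075,  0.7432945 , -0.66118371,  0.06669308])}
{'fx': 301.0727663236311, 'fy': 301.0727663236311, 'cx': 255.04952297791257, 'cy': 190.1029088642593, 'tool_from_camera': array([[-6.31375311e-05, -2.67750270e-01,  9.63488344e-01,
        -1.69167829e-01],
       [ 7.92174226e-04, -9.63488057e-01, -2.67750138e-01,
         6.67140144e-02],
       [ 9.99999684e-01,  7.46345550e-04,  2.72937120e-04,
        -3.66987428e-06],
       [ 0.00000000e+00,  0.00000000e+00,  0.00000000e+00,
         1.00000000e+00]])}
```

View pics/scene0.png

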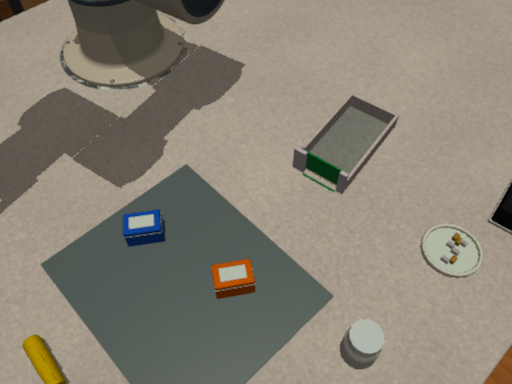

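View pics/top0.png

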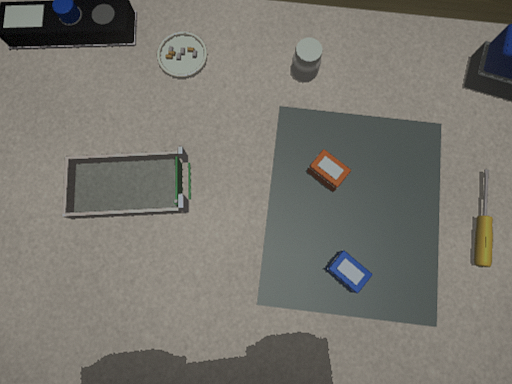

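View pics/wrist0.png

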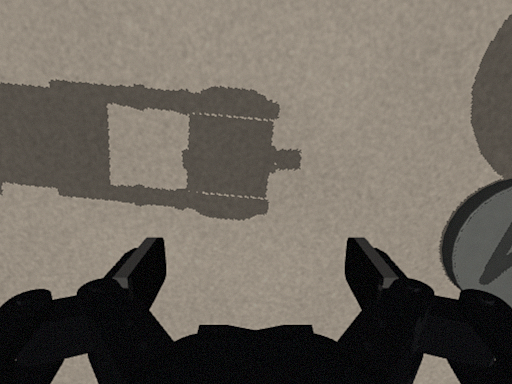

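The blue case is at about (350,271) in the top view and the orange at (330,170). The hatch mouth is at about (182,180), with the bay to its left. Next I measure them.

```bash
cat > h.py <<'E'
import numpy as np, cv2
from scipy.spatial.transform import Rotation as R
from bench import read_state, grab_frame
def rot(q): return R.from_quat([q[1],q[2],q[3],q[0]]).as_matrix()
def cam(n):
    s=read_state(); f=grab_frame(n)
    if n=="wrist":
        T=np.eye(4);T[:3,:3]=rot(s["tcp_rot"]);T[:3,3]=s["tool_pos"];M=T@np.array(f["tool_from_camera"])
        f["Rm"],f["p"]=M[:3,:3],M[:3,3]
    else: f["Rm"],f["p"]=rot(f["attitude"]),np.array(f["position"])
    return f
def cast(f,uv,z):
    uv=np.atleast_2d(uv).astype(float)
    d=np.c_[(uv[:,0]-f["cx"])/f["fx"],(uv[:,1]-f["cy"])/f["fy"],np.ones(len(uv))]@f["Rm"].T
    return f["p"]+d*((z-f["p"][2])/d[:,2])[:,None]
def proj(f,P):
    c=(np.atleast_2d(P)-f["p"])@f["Rm"]; return np.c_[c[:,0]/c[:,2]*f["fx"]+f["cx"],c[:,1]/c[:,2]*f["fy"]+f["cy"]]
def window(f,col,z=.04):
    hsv=cv2.cvtColor(f["image"],cv2.COLOR_BGR2HSV)
    lo,hi=((100,120,40),(130,255,255)) if col=="blue" else ((3,150,60),(17,255,255))
    m=cv2.inRange(hsv,lo,hi)
    cs,_=cv2.findContours(m,cv2.RETR_EXTERNAL,cv2.CHAIN_APPROX_NONE)
    out=[]
    for c in cs:
        if cv2.contourArea(c)<300: continue
        hull=np.zeros_like(m);cv2.fillPoly(hull,[cv2.convexHull(c)],255)
        w=cv2.inRange(hsv,(0,0,130),(180,90,255))&hull
        w=cv2.morphologyEx(w,cv2.MORPH_OPEN,np.ones((3,3)))
        k,_=cv2.findContours(w,cv2.RETR_EXTERNAL,cv2.CHAIN_APPROX_NONE)
        if not k: continue
        k=max(k,key=cv2.contourArea)
        P=cast(f,k[:,0,:],z)[:,:2]
        (c0,sz,a)=cv2.minAreaRect((P*1000).astype(np.float32))
        if sz[0]<sz[1]: sz=sz[::-1];a+=90
        out.append((np.round(np.array(c0)/1000,4),np.round(sz,1),round((a+90)%180-90,1)))
    return out
E
python3 - <<'E'
from h import *
for n in("top","scene"):
    f=cam(n)
    for c in("blue","orange"): print(n,c,window(f,c))
    im=f["image"]
    if n=="top": cr=im[130:240,50:210]
    else: cr=im[85:200,280:410]
    cv2.imwrite(f"pics/{n}_hatch.png",cv2.resize(cr,None,fx=4.8,fy=4.8,interpolation=cv2.INTER_CUBIC))
E
```

```text
top blue [(array([ 0.4426, -0.2597]), array([40.6, 22.5]), 56.4)]
top orange [(array([ 0.6114, -0.214 ]), array([40.6, 22.5]), 57.0)]
scene blue [(array([ 0.4409, -0.2578]), array([40.1, 23.1]), 55.3)]
scene orange [(array([ 0.6093, -0.2119]), array([39.9, 22.2]), 56.8)]
```

View pics/top_hatch.png

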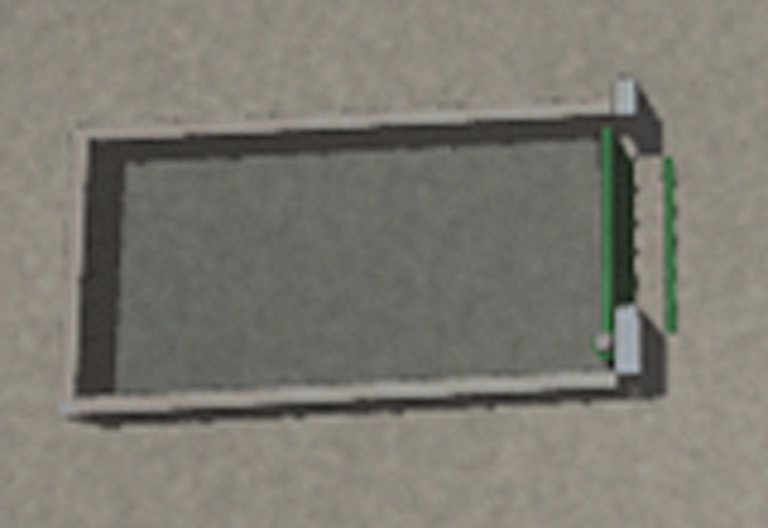

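View pics/scene_hatch.png

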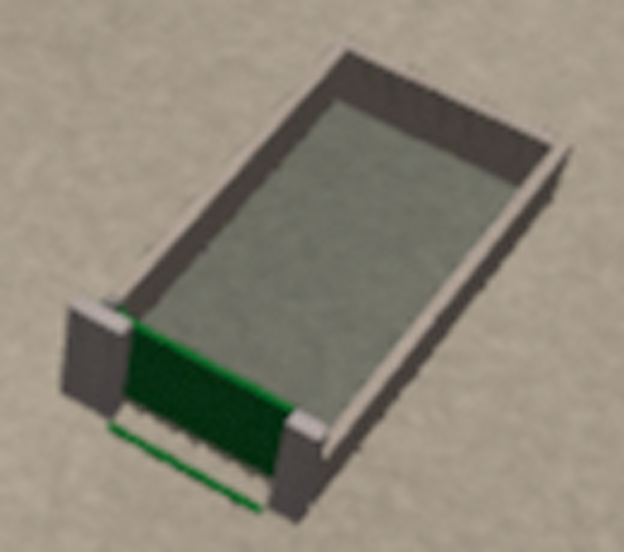

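Run:
```python
from h import *
f=cam("top")
def c(u,v): return ((u+.5)/4.8-.5+50,(v+.5)/4.8-.5+130)
pt={ "up_in_out":(637,115,.052),"up_in_bay":(614,115,.052),"lo_in_out":(638,306,.052),"lo_in_bay":(615,306,.052),"lo_far":(639,372,.052),"up_far":(635,80,.052),
"corner_up":(80,133,.03),"corner_lo":(68,408,.03),"in_up":(92,141,.03),"in_lo":(78,398,.03),"wall_up_r":(612,113,.03),"wall_lo_r":(612,375,.03),"gtop":(607,128,.046),"gbot":(607,330,.046),"linetop":(670,158,0),"linebot":(670,330,0)}
for k,(u,v,z) in pt.items(): print(k,np.round(cast(f,c(u,v),z)[0]*1000,1))
f2=cam("scene")
def c2(u,v): return ((u+.5)/4.8-.5+280,(v+.5)/4.8-.5+85)
for k,(u,v,z) in {"lp_inout":(122,333,.052),"rp_inout":(288,432,.052),"lp_inbay":(131,316,.052),"rp_inbay":(297,410,.052),"far_l":(349,52,.03),"far_r":(553,148,.03),"far_r_out":(571,148,.03),"line_l":(112,425,0),"line_r":(260,510,0),"lp_bot":(110,415,0),"rp_bot":(272,507,0)}.items(): print(k,np.round(cast(f2,c2(u,v),z)[0]*1000,1))
```

```text
up_in_out [602.5  36.3  52. ]
up_in_bay [601.6  44.3  52. ]
lo_in_out [535.1  25.3  52. ]
lo_in_bay [534.2  33.1  52. ]
lo_far [512.5  21.4  52. ]
up_far [615.1  39.   52. ]
corner_up [578.9 240.9  30. ]
corner_lo [479.8 223.2  30. ]
in_up [576.5 236.   30. ]
in_lo [483.7 220.5  30. ]
wall_up_r [608.7  50.8  30. ]
wall_lo_r [513.6  35.5  30. ]
gtop [598.3  47.6  46. ]
gbot [526.6  35.9  46. ]
linetop [602.6  34.1   0. ]
linebot [537.1  23.9   0. ]
lp_inout [533.7  27.   52. ]
rp_inout [604.7  35.6  52. ]
lp_inbay [530.5  35.4  52. ]
rp_inbay [600.5  45.4  52. ]
far_l [483.9 221.7  30. ]
far_r [575.8 237.1  30. ]
far_r_out [580.7 242.3  30. ]
line_l [535.3  26.3   0. ]
line_r [600.3  36.5   0. ]
lp_bot [531.5  29.3   0. ]
rp_bot [602.5  40.8   0. ]
```

```bash
cat >> h.py <<'E'
O=np.array([.5665,.0430]);PH=np.radians(99.5)
hx=np.array([np.cos(PH),np.sin(PH)]);hy=np.array([-hx[1],hx[0]])
def H(x,y): return O+x*hx+y*hy
def toH(p): d=np.asarray(p)[:2]-O; return np.round([d@hx*1000,d@hy*1000],1)
def info():
    s=read_state();T=rot(s["tcp_rot"])
    print("t",s["time_s"],"tcp",np.round(s["tool_pos"],4),"zaxis deg",np.degrees(np.arctan2(T[1,2],T[0,2])).round(2),"xaxis",T[:,0].round(3),"F",np.round(s["force"],1),"w",round(s["grip_width"],4),"q",np.round(s["joint_positions"],2))
    return s,T
def togo(P):
    s,T=info(); d=np.array(P)-s["tool_pos"]; print("world d",d.round(4),"tool d mm",(T.T@d*1000).round(1))
E
python3 - <<'E'
from h import *
togo([.4418,-.2588,.12])
E
```

```text
t 0.35 tcp [ 0.1953 -0.5936  0.2035] zaxis deg -71.79 xaxis [-0.  0. -1.] F [ 0.6 -0.  -0.3] w 0.085 q [-1.35  0.49  1.35  0.    1.3  -0.1 ]
world d [ 0.2465  0.3348 -0.0835] tool d mm [  83.6  338.8 -241. ]
```

Call:
jog_arm([
  [[0,0.034,-0.024,0,0.085],[0,0.034,-0.024,0,0.085],[0,0.034,-0.024,0,0.085],[0,0.034,-0.024,0,0.085],[0,0.034,-0.024,0,0.085],[0,0.034,-0.024,0,0.085],[0,0.034,-0.024,0,0.085],[0,0.034,-0.024,0,0.085],[0,0.034,-0.024,0,0.085],[0,0.033,-0.025,0,0.085]],
])

```text
time_s: 1.35
tool_pos: [0.4429, -0.2574, 0.2038]
tcp_rot: [0.573, 0.415, 0.573, -0.415]
force: [0.4, 0.0, -0.1]
grip_width: 0.0846
```

Call:
jog_arm([
  [[0,0,0,-7.5,0.085],[0,0,0,-7.5,0.085],[0,0,0,-7.5,0.085],[0,0,0,-7.5,0.085],[0,0,0,-7.8,0.085],[0,0,0,0,0.085],[0,0,0,0,0.085]],
])

```text
time_s: 2.05
tool_pos: [0.442, -0.2588, 0.2037]
tcp_rot: [0.676, 0.208, 0.676, -0.208]
force: [-0.8, 0.1, 0.6]
grip_width: 0.0848
```

Run:
```python
from h import *
togo([.4418,-.2588,.12])
f=cam("wrist");print(window(f,"blue"))
cv2.imwrite("pics/w1.png",f["image"])
```

```text
t 2.05 tcp [ 0.442  -0.2588  0.2037] zaxis deg -34.23 xaxis [ 0. -0. -1.] F [-0.8  0.1  0.6] w 0.0848 q [-0.65  0.34  1.62  0.    1.19 -0.05]
world d [-0.0002  0.     -0.0837] tool d mm [83.7 -0.1 -0.2]
[(array([ 0.4453, -0.241 ]), array([3.4, 2.2]), 55.6)]
```

View pics/w1.png

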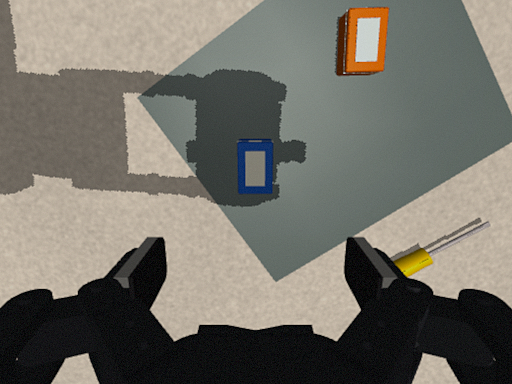

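The blue case sits squarely between the fingers, with its window centre at about (256,168) and its long axis upright in the image. I'll check that point by casting a ray.

Run:
```python
from h import *
f=cam("wrist")
hsv=cv2.cvtColor(f["image"],cv2.COLOR_BGR2HSV)
m=np.zeros(hsv.shape[:2],np.uint8); m[148:192,240:272]=cv2.inRange(hsv,(0,0,90),(180,90,255))[148:192,240:272]
ys,xs=np.nonzero(m); print(xs.min(),xs.max(),ys.min(),ys.max()); P=cast(f,np.c_[xs,ys],.04)
r=cv2.minAreaRect((P[:,:2]*1000).astype(np.float32)); print(r)
togo([r[0][0]/1000,r[0][1]/1000,.02])
```

```text
245 264 151 185
((440.97332763671875, -258.22491455078125), (38.89970397949219, 21.700315475463867), 55.82014465332031)
t 2.15 tcp [ 0.442  -0.2589  0.2037] zaxis deg -34.19 xaxis [ 0. -0. -1.] F [-0.3 -0.2  0.1] w 0.0852 q [-0.65  0.34  1.62  0.    1.19 -0.05]
world d [-0.001   0.0006 -0.1837] tool d mm [ 1.837e+02 -1.000e-01 -1.200e+00]
```

Call:
jog_arm([
  [[0.04,0,-0.001,0,0.085],[0.04,0,0,0,0.085],[0.04,0,0,0,0.085],[0.03,0,0,0,0.085],[0.02,0,0,0,0.085],[0.014,0,0,0,0.085],[0,0,0,0,0.085],[0,0,0,0,0.085]],
])

```text
time_s: 2.95
tool_pos: [0.4413, -0.2584, 0.0199]
tcp_rot: [0.676, 0.207, 0.676, -0.207]
force: [0.1, -0.2, -0.2]
grip_width: 0.0852
```

Call:
jog_arm([
  [[0,0,0,0,0.03],[0,0,0,0,0.03],[0,0,0,0,0.03],[0,0,0,0,0.03],[0,0,0,0,0.03],[0,0,0,0,0.03],[0,0,0,0,0.03],[0,0,0,0,0.03]],
])

```text
time_s: 3.75
tool_pos: [0.4412, -0.2583, 0.0196]
tcp_rot: [0.676, 0.207, 0.676, -0.207]
force: [0.4, 0.3, -0.3]
grip_width: 0.03
```

The fingers shut to 30 mm although the case is 40 mm wide, so I'll look before going on.

Run:
```python
from h import *
info()
f=cam("wrist");cv2.imwrite("pics/w2.png",f["image"])
f=cam("scene");cv2.imwrite("pics/s2.png",cv2.resize(f["image"][180:330,60:300],None,fx=3.2,fy=3.2))
```

```text
t 3.75 tcp [ 0.4412 -0.2583  0.0196] zaxis deg -33.99 xaxis [-0.  0. -1.] F [ 0.4  0.3 -0.3] w 0.03 q [-0.65  0.6   1.81 -0.    0.73 -0.05]
```

View pics/w2.png

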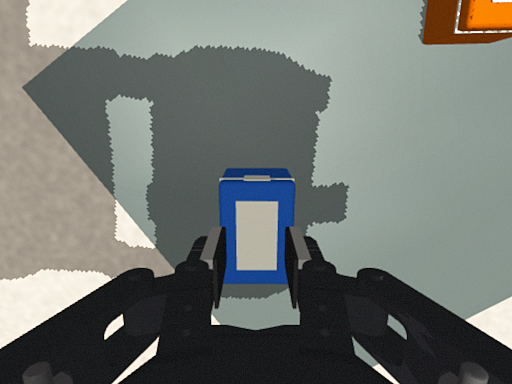

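View pics/s2.png

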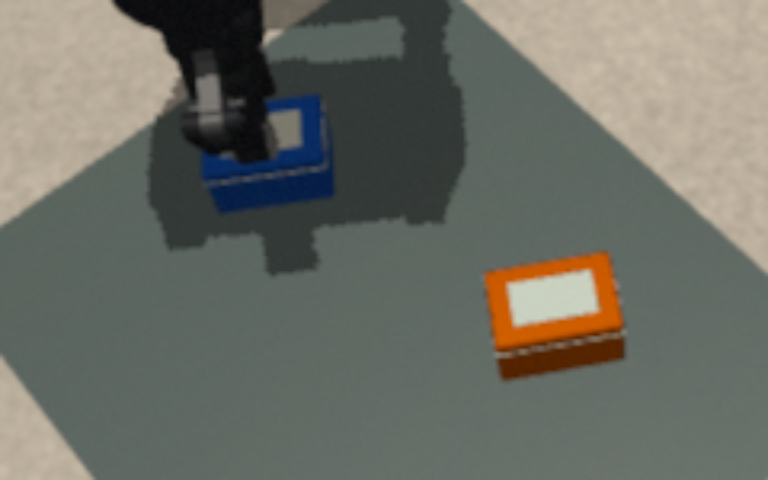

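Run:
```python
from h import *
s,T=info()
f=cam("scene");w=cam("wrist")
for dx in (.011,0,-.02,-.04,-.054-.008):
  for dz in(-.015,.015):
    P=s["tool_pos"]+T@np.array([dx,0,dz]); p=proj(f,P)[0]
    print(dx,dz,P.round(3),"scene crop",((p-[60,180])*3.2).round(0),"wrist",proj(w,P)[0].round(0))
print(window(f,"blue"),window(f,"orange"))
```

```text
t 3.85 tcp [ 0.4412 -0.2583  0.0197] zaxis deg -33.99 xaxis [-0.  0. -1.] F [0.3 1.7 0. ] w 0.03 q [-0.65  0.6   1.81  0.    0.73 -0.05]
0.011 -0.015 [ 0.429 -0.25   0.009] scene crop [269. 140.] wrist [232. 216.]
0.011 0.015 [ 0.454 -0.267  0.009] scene crop [271. 190.] wrist [279. 216.]
0 -0.015 [ 0.429 -0.25   0.02 ] scene crop [265. 129.] wrist [231. 222.]
0 0.015 [ 0.454 -0.267  0.02 ] scene crop [267. 179.] wrist [281. 222.]
-0.02 -0.015 [ 0.429 -0.25   0.04 ] scene crop [257. 108.] wrist [228. 236.]
-0.02 0.015 [ 0.454 -0.267  0.04 ] scene crop [258. 158.] wrist [284. 236.]
-0.04 -0.015 [ 0.429 -0.25   0.06 ] scene crop [249.  86.] wrist [225. 253.]
-0.04 0.015 [ 0.454 -0.267  0.06 ] scene crop [250. 137.] wrist [288. 253.]
-0.062 -0.015 [ 0.429 -0.25   0.082] scene crop [239.  61.] wrist [219. 279.]
-0.062 0.015 [ 0.454 -0.267  0.082] scene crop [240. 112.] wrist [294. 279.]
[] [(array([ 0.6093, -0.2119]), array([39.9, 22.2]), 56.8)]
```

Run:
```python
from h import *
w=cam("wrist");im=w["image"]
cv2.imwrite("pics/w3.png",cv2.resize(im[150:330,170:345],None,fx=3.3,fy=3.3,interpolation=cv2.INTER_CUBIC))
for sz in((40,22.5),(60,40)):
  for a in(-1,1):
    for b in(-1,1):
      t=np.radians(56); P=np.array([.4412,-.2583])+a*sz[0]/2000*np.array([np.cos(t),np.sin(t)])+b*sz[1]/2000*np.array([-np.sin(t),np.cos(t)])
      print(sz,a,b,proj(w,[*P,.04]).round(0), (proj(w,[*P,.04])-[170,150]).round(0)*3.3)
```

```text
(40, 22.5) -1 -1 [[276. 269.]] [[349.8 392.7]]
(40, 22.5) -1 1 [[236. 269.]] [[217.8 392.7]]
(40, 22.5) 1 -1 [[278. 201.]] [[356.4 168.3]]
(40, 22.5) 1 1 [[235. 200.]] [[214.5 165. ]]
(60, 40) -1 -1 [[292. 285.]] [[402.6 445.5]]
(60, 40) -1 1 [[221. 285.]] [[168.3 445.5]]
(60, 40) 1 -1 [[296. 182.]] [[415.8 105.6]]
(60, 40) 1 1 [[217. 182.]] [[155.1 105.6]]
```

View pics/w3.png

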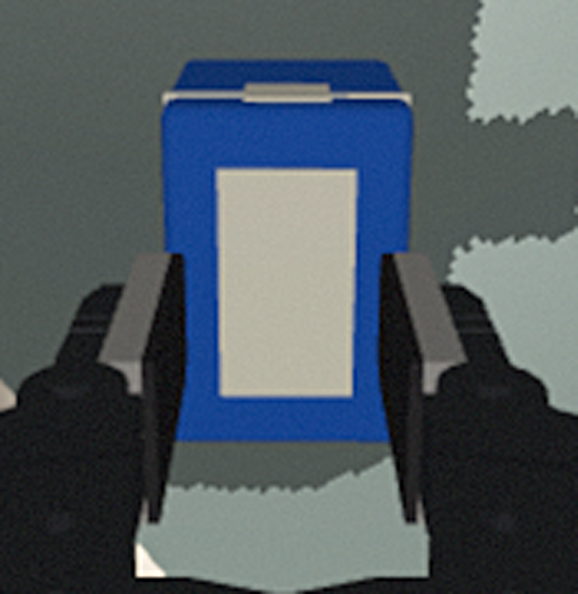

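The pad tips end at about crop row 255. They look to be above the lid and not beside it, so the tips may not be where the stated tool frame puts them. I'll check that across two fixed views.

Run:
```python
from h import *
f=cam("scene");cv2.imwrite("pics/s3.png",cv2.resize(f["image"][185:255,95:175],None,fx=8,fy=8,interpolation=cv2.INTER_CUBIC))
f=cam("top");cv2.imwrite("pics/t3.png",cv2.resize(f["image"][210:330,290:420],None,fx=5,fy=5,interpolation=cv2.INTER_CUBIC))
```

```text
(no output)
```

View pics/s3.png

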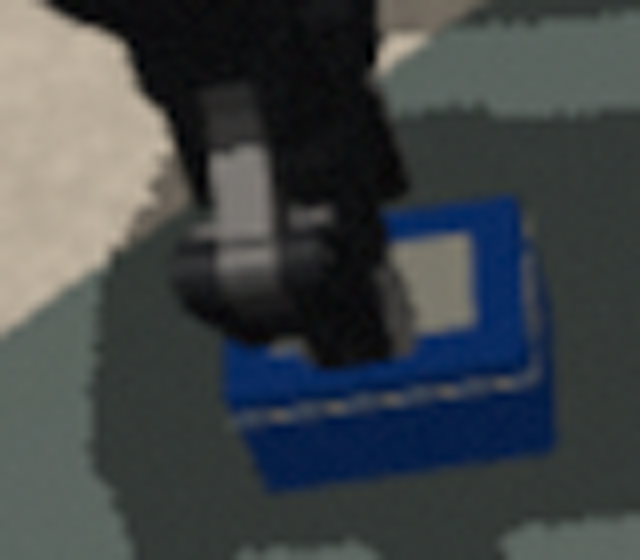

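View pics/t3.png

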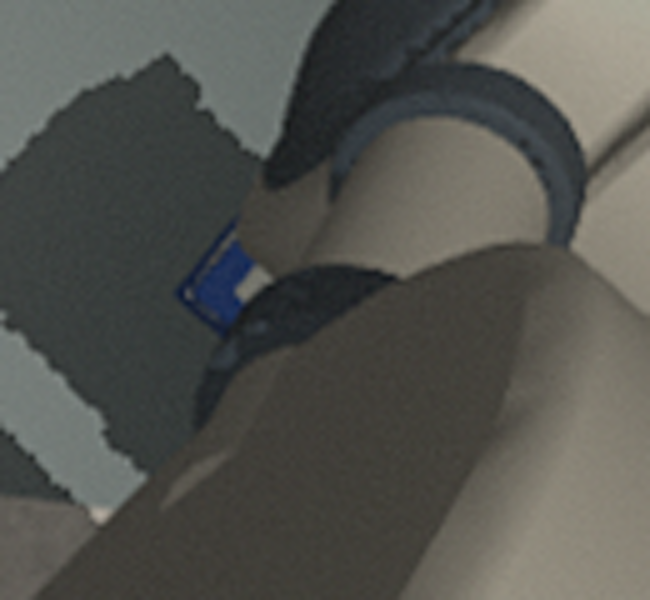

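```bash
cat >> h.py <<'E'
def ray(f,uv):
    d=f["Rm"]@np.array([(uv[0]-f["cx"])/f["fx"],(uv[1]-f["cy"])/f["fy"],1]);return f["p"],d/np.linalg.norm(d)
def tri(f,a,g,b):
    p,d=ray(f,a);q,e=ray(g,b);t=np.linalg.lstsq(np.c_[d,-e],q-p,rcond=None)[0];A=p+t[0]*d;B=q+t[1]*e
    return (A+B)/2,np.linalg.norm(A-B)
E
python3 - <<'E'
from h import *
s,T=info();w=cam("wrist");f=cam("scene")
for a in((285.5,227),(289,227)):
  for b in((144,229),(146,228.5)):
    P,e=tri(w,a,f,b);print(P.round(4),e.round(4),"tool mm",(T.T@(P-s["tool_pos"])*1000).round(1))
E
```

```text
t 4.1 tcp [ 0.4412 -0.2583  0.0197] zaxis deg -33.99 xaxis [-0.  0. -1.] F [1.4 0.1 0.1] w 0.0297 q [-0.65  0.6   1.81 -0.    0.73 -0.05]
[ 0.457  -0.2626  0.0404] 0.0002 tool mm [-20.8   5.3  15.5]
[ 0.4584 -0.2608  0.0423] 0.0025 tool mm [-22.6   7.5  15.6]
[ 0.4586 -0.2629  0.0426] 0.0007 tool mm [-22.9   6.   17. ]
[ 0.4599 -0.2611  0.0444] 0.002 tool mm [-24.8   8.1  17.1]
```

Both methods put the tips about 23 to 27 mm behind the reported TCP at this opening. The stated tool frame would put them about 7 mm ahead. The fingers closed just above the lid and the case hasn't moved. I'll open, go about 32 mm lower and watch the force.

Call:
jog_arm([
  [[0,0,0,0,0.085],[0,0,0,0,0.085],[0,0,0,0,0.085],[0,0,0,0,0.085],[0,0,0,0,0.085],[0,0,0,0,0.085],[0,0,0,0,0.085]],
])

```text
time_s: 4.9
tool_pos: [0.4412, -0.2583, 0.0197]
tcp_rot: [0.676, 0.207, 0.676, -0.207]
force: [-0.3, -0.6, -1.6]
grip_width: 0.0849
```

Call:
jog_arm([
  [[0.008,0,0,0,0.085],[0.008,0,0,0,0.085],[0.008,0,0,0,0.085],[0.004,0,0,0,0.085],[0,0,0,0,0.085]],
])

```text
time_s: 5.4
tool_pos: [0.4408, -0.258, -0.0092]
tcp_rot: [0.676, 0.207, 0.677, -0.207]
force: [1.1, -0.5, 0.9]
grip_width: 0.0849
```

Run:
```python
from h import *
info()
f=cam("wrist");cv2.imwrite("pics/w4.png",f["image"])
f=cam("scene");cv2.imwrite("pics/s4.png",cv2.resize(f["image"][165:265,75:205],None,fx=5,fy=5,interpolation=cv2.INTER_CUBIC))
```

```text
t 5.4 tcp [ 0.4408 -0.258  -0.0092] zaxis deg -33.99 xaxis [-0.001  0.001 -1.   ] F [ 1.1 -0.5  0.9] w 0.0849 q [-0.65  0.66  1.82  0.    0.66 -0.05]
```

View pics/w4.png

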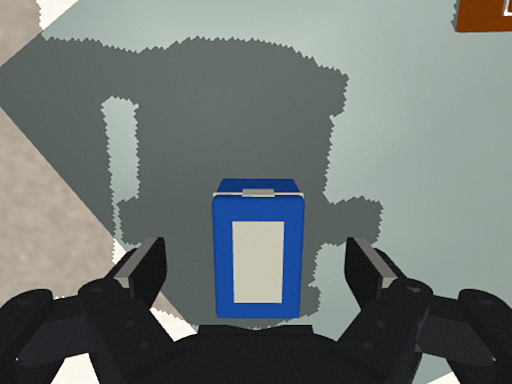

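View pics/s4.png

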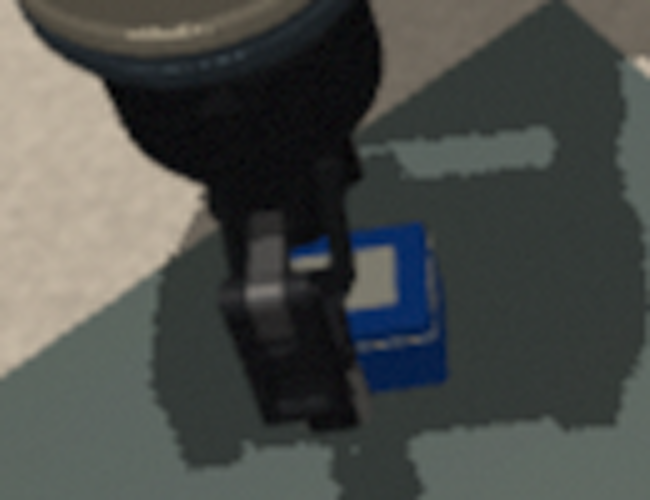

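The fingers now straddle the case with the tips beside it. I'll go 6 mm lower and grip.

Call:
jog_arm([
  [[0.006,0,0,0,0.085],[0,0,0,0,0.085],[0,0,0,0,0.03],[0,0,0,0,0.03],[0,0,0,0,0.03],[0,0,0,0,0.03],[0,0,0,0,0.03],[0,0,0,0,0.03],[0,0,0,0,0.03]],
])

```text
time_s: 6.4
tool_pos: [0.4413, -0.2583, -0.0139]
tcp_rot: [0.676, 0.207, 0.676, -0.207]
force: [-1.4, 2.0, 6.9]
grip_width: 0.0392
```

Call:
jog_arm([
  [[-0.01,0,0,0,0.03],[-0.02,0,0,0,0.03],[-0.02,0,0,0,0.03],[-0.01,0,0,-7.5,0.03],[0,0,0,-7.5,0.03],[0,0,0,-7.5,0.03],[0,0,0,-7.5,0.03],[0,0,0,-7.5,0.03],[0,0,0,-6,0.03],[0,0,0,0,0.03]],
])

```text
time_s: 7.4
tool_pos: [0.4412, -0.2583, 0.0462]
tcp_rot: [0.705, -0.059, 0.705, 0.059]
force: [0.8, -0.6, -2.3]
grip_width: 0.039
```

Run:
```python
from h import *
togo([*H(-.062,.003),.046])
f=cam("wrist");cv2.imwrite("pics/w5.png",f["image"])
f=cam("scene");cv2.imwrite("pics/s5.png",f["image"])
```

```text
t 7.4 tcp [ 0.4412 -0.2583  0.0462] zaxis deg 9.62 xaxis [ 0. -0. -1.] F [ 0.8 -0.6 -2.3] w 0.039 q [-0.65  0.56  1.79  0.    0.79 -0.81]
world d [ 1.325e-01  2.396e-01 -2.000e-04] tool d mm [2.000e-01 2.141e+02 1.707e+02]
```

View pics/w5.png

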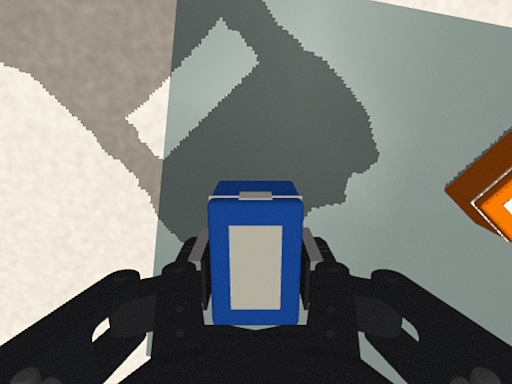

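View pics/s5.png

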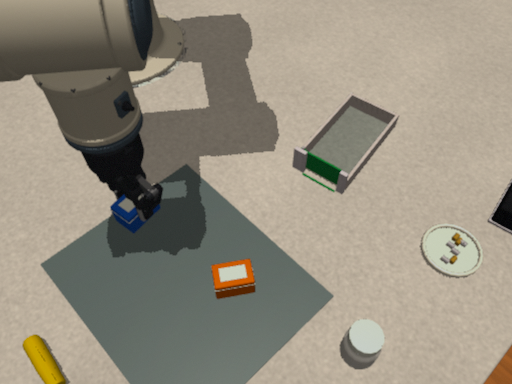

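The blue case is held square in the jaws and lifted, and the orange hasn't been disturbed. Next I carry it to the front of the mouth.

Call:
jog_arm([
  [[0,0.021,0.017,0,0.03],[0,0.021,0.017,0,0.03],[0,0.021,0.017,0,0.03],[0,0.021,0.017,0,0.03],[0,0.021,0.017,0,0.03],[0,0.021,0.017,0,0.03],[0,0.021,0.017,0,0.03],[0,0.021,0.017,0,0.03],[0,0.021,0.017,0,0.03],[0,0.025,0.018,0,0.03],[0,0,0,0,0.03],[0,0,0,0,0.03]],
])

```text
time_s: 8.7
tool_pos: [0.5744, -0.0185, 0.0457]
tcp_rot: [0.705, -0.058, 0.705, 0.058]
force: [-0.1, -2.0, -1.7]
grip_width: 0.039
```

Run:
```python
from h import *
togo([*H(-.062,.003),-.013])
w=cam("wrist");f=cam("scene");cv2.imwrite("pics/w6.png",w["image"]);cv2.imwrite("pics/s6.png",cv2.resize(f["image"][85:235,230:420],None,fx=4,fy=4,interpolation=cv2.INTER_CUBIC))
for g in(w,f):
  r=window(g,"blue",.10); print(r,[toH(x[0]) for x in r])
```

```text
t 8.7 tcp [ 0.5744 -0.0185  0.0457] zaxis deg 9.46 xaxis [-0. -0. -1.] F [-0.1 -2.  -1.7] w 0.039 q [-0.14  0.62  1.63 -0.    0.89 -0.3 ]
world d [-0.0007 -0.0002 -0.0587] tool d mm [58.7 -0.1 -0.7]
[(array([ 0.5733, -0.0177]), array([39.1, 21.3]), -80.5)] [array([-61. ,   3.3])]
[] []
```

View pics/w6.png

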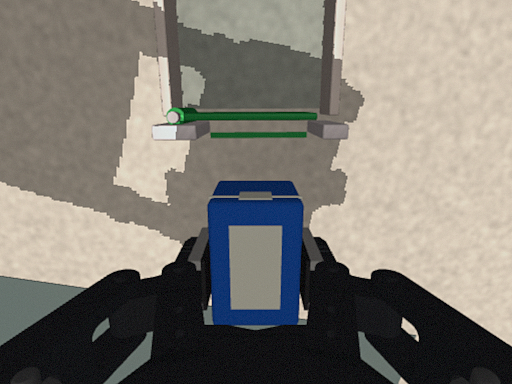

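View pics/s6.png

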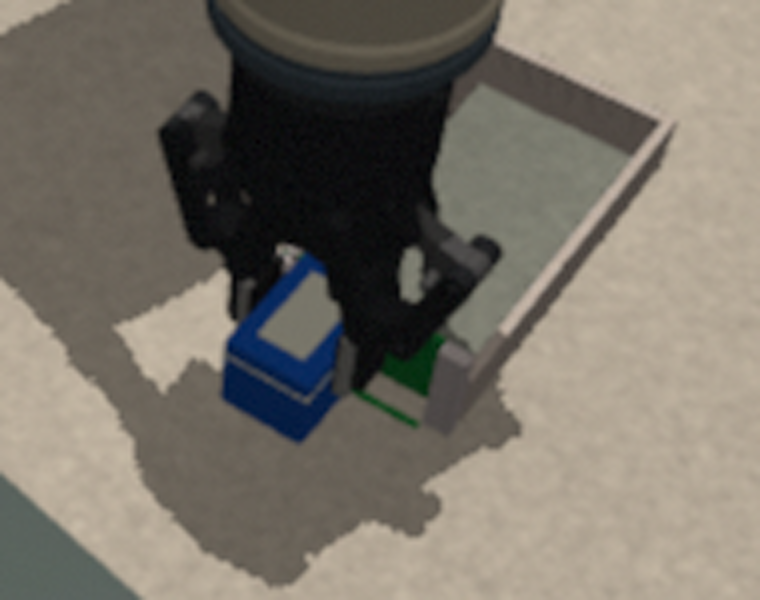

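The wrist view shows the posts' inner edges at columns 210 and 308 and the case centred at 255. That puts the case at hatch y of about +3 mm, lined up as planned. I'll lower it and release.

Call:
jog_arm([
  [[0.02,0,0,0,0.03],[0.02,0,0,0,0.03],[0.01,0,0,0,0.03],[0.005,0,0,0,0.03],[0.004,0,0,0,0.03],[0,0,0,0,0.03],[0,0,0,0,0.03]],
])

```text
time_s: 9.5
tool_pos: [0.5748, -0.0191, -0.0128]
tcp_rot: [0.705, -0.059, 0.704, 0.059]
force: [0.3, -0.5, -0.8]
grip_width: 0.0392
```

Call:
jog_arm([
  [[0,0,0,0,0.05],[0,0,0,0,0.06],[0,0,0,0,0.075],[0,0,0,0,0.075],[0,0,0,0,0.075]],
])

```text
time_s: 10.0
tool_pos: [0.5745, -0.019, -0.0133]
tcp_rot: [0.705, -0.059, 0.705, 0.059]
force: [-0.1, -0.7, 0.2]
grip_width: 0.075
```

Call:
jog_arm([
  [[-0.02,0,0,0,0.075],[-0.03,0,0,0,0.075],[-0.015,0,0,0,0.075],[0,-0.02,0,0,0.02],[0,-0.025,0,0,0.02],[0,-0.02,0,0,0.02],[0,0,0,0,0.02],[0,0,0,0,0.02],[0,0,0,0,0.02]],
])

```text
time_s: 10.9
tool_pos: [0.5849, -0.0824, 0.0516]
tcp_rot: [0.704, -0.059, 0.705, 0.059]
force: [0.7, -0.4, 0.2]
grip_width: 0.02
```

Run:
```python
from h import *
s,T=info();print(toH(s["tool_pos"]))
w=cam("wrist");cv2.imwrite("pics/w7.png",w["image"])
for g in(w,cam("scene"),cam("top")):
  r=window(g,"blue",.04); print(r,[toH(x[0]) for x in r])
```

```text
t 10.9 tcp [ 0.5849 -0.0824  0.0516] zaxis deg 9.53 xaxis [-0.  0. -1.] F [ 0.7 -0.4  0.2] w 0.02 q [-0.24  0.63  1.59  0.    0.93 -0.41]
[-126.8    2.5]
[(array([ 0.5738, -0.0189]), array([39.4, 21.8]), -80.4)] [array([-62.3,   3. ])]
[] []
[] []
```

View pics/w7.png

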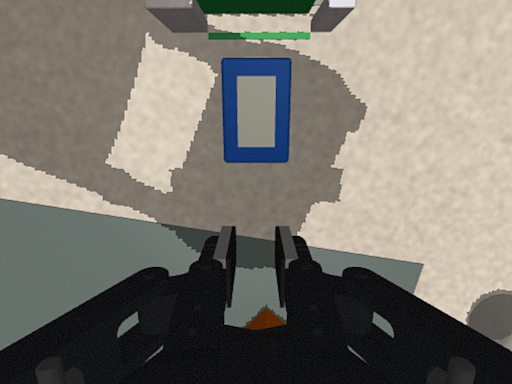

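The case stands at hatch (-62,+3) mm, upright and square, and the fingers are behind it. I'll lower them and push up to the gate.

Call:
jog_arm([
  [[0.02,0,0,0,0.02],[0.02,0,0,0,0.02],[0.015,0,0,0,0.02],[0.007,0,0,0,0.02],[0,0,0,0,0.02],[0,0.01,0,0,0.02],[0,0.01,0,0,0.02],[0,0.01,0,0,0.02],[0,0.01,0,0,0.02],[0,0.01,0,0,0.02],[0,0.01,0,0,0.02],[0,0,0,0,0.02]],
])

```text
time_s: 12.25
tool_pos: [0.5749, -0.0225, -0.0103]
tcp_rot: [0.705, -0.059, 0.705, 0.059]
force: [-0.1, 0.5, 0.5]
grip_width: 0.0201
```

Run:
```python
from h import *
s,T=info();print(toH(s["tool_pos"]))
w=cam("wrist");cv2.imwrite("pics/w8.png",w["image"])
r=window(w,"blue",.04); print(r,[toH(x[0]) for x in r])
```

```text
t 12.25 tcp [ 0.5749 -0.0225 -0.0103] zaxis deg 9.57 xaxis [-0.  0. -1.] F [-0.1  0.5  0.5] w 0.0201 q [-0.14  0.71  1.66  0.    0.77 -0.31]
[-66.    2.5]
[(array([0.5671, 0.0185]), array([39.7, 22.2]), -79.9)] [array([-24.3,   3.5])]
```

View pics/w8.png

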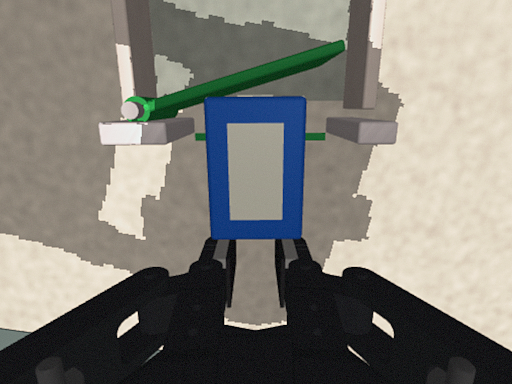

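The gate is opening and the case is at hatch (-24,+3.5) mm, square. Before the knuckles reach the posts I'll check their height and width.

Run:
```python
from h import *
f=cam("scene");cv2.imwrite("pics/s8.png",cv2.resize(f["image"][85:215,240:400],None,fx=4.8,fy=4.8,interpolation=cv2.INTER_CUBIC))
w=cam("wrist");g=cv2.convertScaleAbs(w["image"][220:384,90:420],alpha=2.5,beta=20);cv2.imwrite("pics/w8b.png",cv2.resize(g,None,fx=2.4,fy=2.4,interpolation=cv2.INTER_CUBIC))
```

```text
(no output)
```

View pics/s8.png

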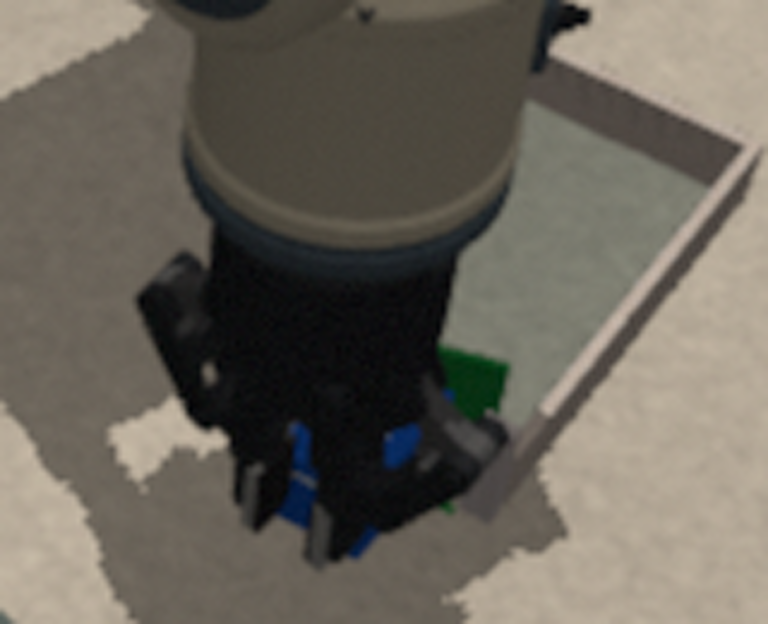

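View pics/w8b.png

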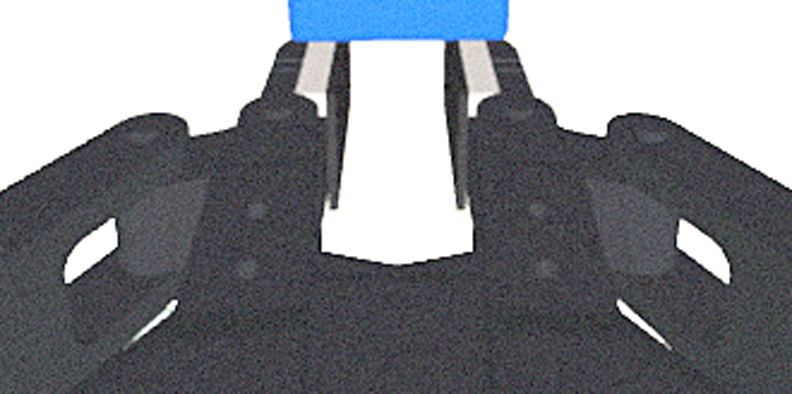

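Run:
```python
from h import *
s,T=info();w=cam("wrist");f=cam("scene")
for a in((357,270),(372,272),(362,285)):
  for b in((343.5,176.7),(340,183)):
    P,e=tri(w,a,f,b);print(P.round(4),e.round(4),"tool mm",(T.T@(P-s["tool_pos"])*1000).round(1))
```

```text
t 12.4 tcp [ 0.5752 -0.0239 -0.0104] zaxis deg 9.52 xaxis [-0.  0. -1.] F [-0.4  0.6 -0.1] w 0.0202 q [-0.15  0.71  1.66  0.    0.77 -0.31]
[0.6121 0.009  0.0794] 0.0274 tool mm [-89.8  26.3  41.8]
[0.6146 0.0031 0.0701] 0.0229 tool mm [-80.5  20.1  43.3]
[0.6144 0.0089 0.0806] 0.0236 tool mm [-91.   25.8  44. ]
[0.617  0.003  0.0716] 0.0188 tool mm [-82.   19.6  45.7]
[0.6133 0.0064 0.083 ] 0.0278 tool mm [-93.4  23.6  42.6]
[6.159e-01 3.000e-04 7.410e-02] 0.0234 tool mm [-84.5  17.1  44.1]
```

The elbow triangulation is loose (about 20 mm ray miss), but it puts the knuckles at z of roughly 65 to 80 mm, above the 52 mm posts. I'll raise 8 mm for margin and keep pushing, watching the force.

Call:
jog_arm([
  [[-0.004,0.002,0,0,0.02],[-0.004,0.002,0,0,0.02],[0,0.01,0,0,0.02],[0,0.01,0,0,0.02],[0,0.01,0,0,0.02],[0,0.006,0,0,0.02],[0,0,0,0,0.02]],
])

```text
time_s: 13.2
tool_pos: [0.5683, 0.0167, -0.0024]
tcp_rot: [0.704, -0.059, 0.705, 0.059]
force: [0.8, -0.6, 0.2]
grip_width: 0.0202
```

Run:
```python
from h import *
s,T=info();print(toH(s["tool_pos"]))
w=cam("wrist");cv2.imwrite("pics/w9.png",w["image"])
r=window(w,"blue",.04); print(r,[toH(x[0]) for x in r])
```

```text
t 13.2 tcp [ 0.5683  0.0167 -0.0024] zaxis deg 9.58 xaxis [-0.001  0.    -1.   ] F [ 0.8 -0.6  0.2] w 0.0202 q [-0.08  0.69  1.67  0.    0.78 -0.24]
[-26.2   2.6]
[(array([0.5621, 0.0578]), array([39.7, 22.2]), -80.6)] [array([15.3,  1.9])]
```

View pics/w9.png

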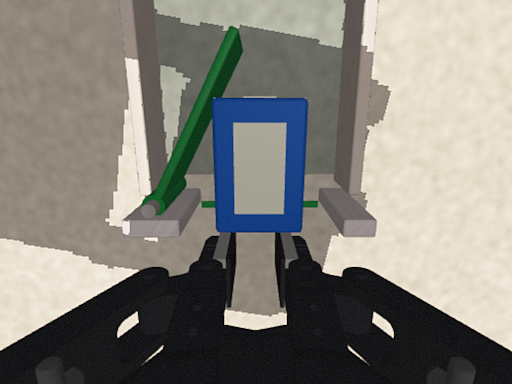

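Call:
jog_arm([
  [[0,0.008,0,0,0.02],[0,0.008,0,0,0.02],[0,0.008,0,0,0.02],[0,0.008,0,0,0.02],[0,0.008,0,0,0.02],[0,0,0,0,0.02]],
])

```text
time_s: 13.85
tool_pos: [0.5617, 0.0561, -0.0024]
tcp_rot: [0.705, -0.059, 0.705, 0.059]
force: [-0.2, -0.5, -0.4]
grip_width: 0.0202
```

Run:
```python
from h import *
s,T=info();print(toH(s["tool_pos"]))
w=cam("wrist");cv2.imwrite("pics/w10.png",w["image"])
r=window(w,"blue",.04); print(r,[toH(x[0]) for x in r])
```

```text
t 13.85 tcp [ 0.5617  0.0561 -0.0024] zaxis deg 9.56 xaxis [-0.  0. -1.] F [-0.2 -0.5 -0.4] w 0.0202 q [-0.01  0.69  1.68  0.    0.77 -0.17]
[13.8  2.6]
[(array([0.5556, 0.0974]), array([40.1, 22.2]), -80.8)] [array([55.5,  1.8])]
```

View pics/w10.png

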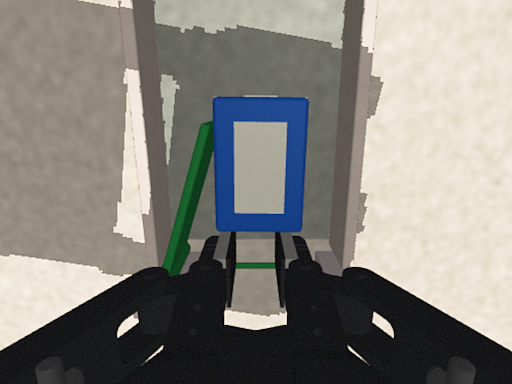

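The case is inside and square at (55,+2) mm, the gate is lying along its side, and the fingers are passing freely between the posts. I'll push another 80 mm.

Call:
jog_arm([
  [[0,0.008,0,0,0.02],[0,0.008,0,0,0.02],[0,0.008,0,0,0.02],[0,0.008,0,0,0.02],[0,0.008,0,0,0.02],[0,0.008,0,0,0.02],[0,0.008,0,0,0.02],[0,0.008,0,0,0.02],[0,0.008,0,0,0.02],[0,0.006,0,0,0.02],[0,0.003,0,0,0.02],[0,0,0,0,0.02]],
])

```text
time_s: 15.1
tool_pos: [0.5486, 0.1353, -0.0023]
tcp_rot: [0.705, -0.059, 0.705, 0.059]
force: [-1.1, 1.0, 0.7]
grip_width: 0.0201
```

Run:
```python
from h import *
s,T=info();print(toH(s["tool_pos"]))
w=cam("wrist");cv2.imwrite("pics/w11.png",w["image"])
r=window(w,"blue",.04); print(r,[toH(x[0]) for x in r])
```

```text
t 15.1 tcp [ 0.5486  0.1353 -0.0023] zaxis deg 9.53 xaxis [-0.  0. -1.] F [-1.1  1.   0.7] w 0.0201 q [ 0.14  0.69  1.68  0.    0.77 -0.03]
[94.   2.5]
[(array([0.542 , 0.1764]), array([39.7, 22.2]), -80.4)] [array([135.6,   2.1])]
```

View pics/w11.png

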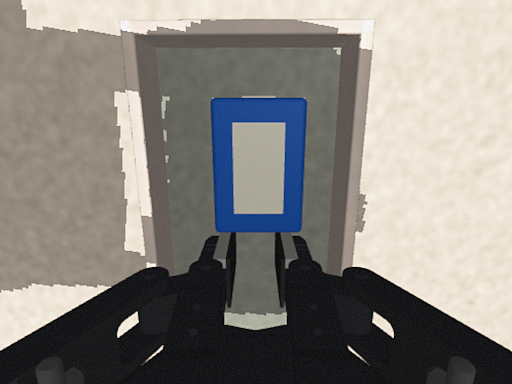

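The case is at (135.6,+2) mm, so its rear end is about 105 mm past the mouth. I'll back off slightly and lift clear.

Call:
jog_arm([
  [[0,-0.004,0,0,0.02],[-0.01,0,0,0,0.02],[-0.02,0,0,0,0.02],[-0.03,0,0,0,0.02],[-0.04,0,0,0,0.02],[-0.04,0,0,0,0.02],[-0.04,0,0,0,0.02],[-0.04,0,0,0,0.02],[0,0,0,0,0.02]],
])

```text
time_s: 16.05
tool_pos: [0.5519, 0.131, 0.2237]
tcp_rot: [0.708, -0.058, 0.701, 0.059]
force: [0.4, 0.2, -0.5]
grip_width: 0.0202
```

Call:
jog_arm([
  [[0,-0.03,-0.03,0,0.02],[0,-0.03,-0.03,0,0.02],[0,-0.03,-0.03,0,0.02],[0,-0.03,-0.03,0,0.02],[0,-0.03,-0.03,0,0.02],[0,0,0,0,0.02],[0,0,0,0,0.02],[0,0,0,0,0.02],[0,0,0,0,0.02]],
])

```text
time_s: 16.95
tool_pos: [0.4267, -0.0411, 0.2176]
tcp_rot: [0.705, -0.059, 0.705, 0.059]
force: [-0.6, 0.2, 0.2]
grip_width: 0.0198
```

Run:
```python
from h import *
info()
for n in("wrist","scene","top"):
  w=cam(n);cv2.imwrite(f"pics/f_{n}.png",w["image"])
  for c in("blue","orange"):
    r=window(w,c); print(n,c,r,[toH(x[0]) for x in r])
```

```text
t 16.95 tcp [ 0.4267 -0.0411  0.2176] zaxis deg 9.57 xaxis [ 0.  0. -1.] F [-0.6  0.2  0.2] w 0.0198 q [-0.24  0.2   1.78  0.    1.16 -0.4 ]
wrist blue [] []
wrist orange [] []
scene blue [(array([0.542 , 0.1777]), array([41.1, 23.1]), -80.3)] [array([136.9,   1.9])]
scene orange [(array([ 0.6093, -0.2119]), array([39.9, 22.2]), 56.8)] [array([-2.585e+02, -1.000e-01])]
top blue [] []
top orange [] []
```

View pics/f_scene.png

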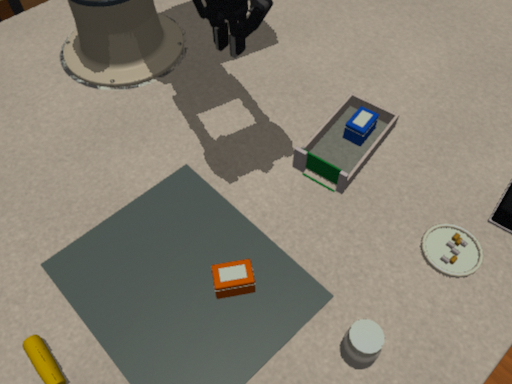

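View pics/f_top.png

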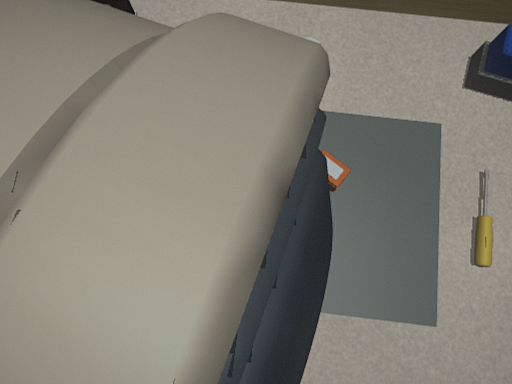

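View pics/f_wrist.png

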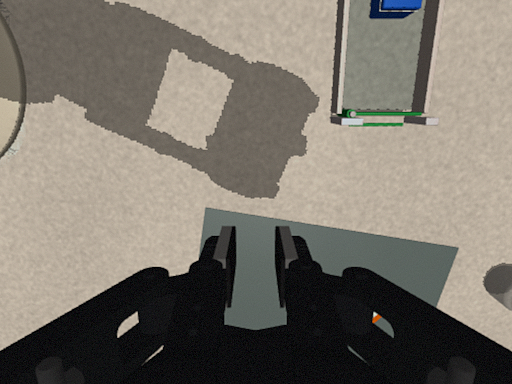

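The scene view shows the blue case upright in the bay at about (361,123). The green gate is shut across the mouth as at the start, and the orange window is at exactly its first position. The wrist view, at rows 113 to 120, also shows the leaf lying straight behind both posts. I'm handing in.

Run:
```python
from bench import manip
print(manip.sign_off())
```

```text
the job is handed in; nothing more can be done
None
```

The blue case is standing upright in the walled bay with the gate shut behind it, and the orange case was never touched. I gripped the blue case across its width, carried it to the front of the hatch and set it down. Then I pushed it along the bench through the gate with nearly closed fingers, and lifted clear. I handed the job in at about 17 s.

**Last checks:**
- **Blue case:** it is at about (136, +2) mm in the hatch frame, so its rear end is about 106 mm past the mouth (85 mm is needed). It is square to the bay.
- **Gate:** the scene and wrist views both show it fully shut.
- **Orange case:** it measures the same position as at the start, (0.609, -0.212) m in the scene view.
- **Forces:** the largest reading after any move was about 7 N, when the fingers closed on the case.

**What failed or disagreed:**
- **First grasp closed above the lid:** the opening read 30 mm instead of 40 mm. Two measurements put the fingertips about 23 to 27 mm behind the reported TCP at that opening, where the stated tool frame puts them slightly ahead. I went 34 mm lower by measurement, and the second grasp held at 39 mm.
- **Knuckle height check was poor:** the rays missed each other by about 20 mm. I raised the tool 8 mm for margin, and no contact force showed as the gripper passed the posts.
- **Top camera blocked at the end:** the arm hid the hatch from it, so the final check rests on the scene and wrist views.

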